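Open the ratchet clamp of a kitchen clamp board

ROBOT

A 7-joint arm with a two-finger parallel gripper is mounted at the origin on the work surface. World frame = base frame: x ahead of the robot, y to its left, z up, the work surface at z = 0. Lengths are in m, angles in rad, forces in N, time in s.
With the tool pointing down it reaches from about 0.425 to 0.925 m from the base axis. Payload 6.8 kg.
Tool frame: the origin (TCP) lies on the mounting face of the last link; the fingertips stand 173 mm ahead of it and the grasp point (between the pads) lies 155 mm ahead of it; z points along the fingers, y is the line along which they close (so a half turn about z gives the same grasp; the last joint's range is limited). The gripper opens to 85 mm and grips with 20 to 120 N. Pads are 22 mm wide; open, the fingers measure 114 mm over their backs; the gripper's body (76 mm by 85 mm) begins 54 mm behind the grasp point. The pads swing forward as they close: fully open they stand 13 mm farther back than shut.
Start: joints at [1.04, 0.477, 0.022, 1.555, -0.011, 1.109, -0.083], TCP at [0.277, -0.616, 0.405] pointing down, gripper open.
Joint ranges: [-2.96, 2.96], [-0.34, 2.1], [-1.41, 1.46], [0.24, 2.44], [-1.37, 4.51], [0.17, 1.92], [-2.96, 2.96]. Speed limits (rad/s): [2.39, 2.39, 3.14, 3.14, 3.14, 3.14, 3.14].

INTERFACE

Orientations are given as a rotation vector (axis times angle).
In Python, from bench import r gives the robot as it stands.
- The arm moves only by the tool carry_out, never from a script. Its argument "moves" is a list of rows, each a list of 5 numbers: the shift along the tool's x, y, z in m, then the turn about the tool's z in rad, then the finger opening in m, from 0 to 0.0854. In form: [[dx, dy, dz, roll, claw], ...]. A call has exactly 8 rows; each row is the pose to reach, as a shift and turn from the pose commanded when the call began, along the tool's axes at that moment; what a row does not reach only later rows make up. A row lasts 1/10 s, in which the tool goes at most 50 mm and 8.59 degrees, less where a joint would pass 70% of its speed; a pose out of reach is approached as far as the arm can. A call with a gripper value outside its range is refused whole. The fingers move at their own pace and stop on an object; "force" is the grip in N (left out, the last holds). Time passes only in rows, so rows that repeat a pose let the fingers close, or fill a call up. It gives the time, the measured TCP pose, the force, the opening and the grip force at its end, in the units of the state.
- r.get_obs(): the state, without advancing time (a new reading comes with each control period).
- r.grab_frame(name): name is "scene" or "top"; returns the picture (420x560x3 uint8, red, green, blue); there is no depth.
- r.calibration(name): a dict with "fx", "fy", "cx", "cy" (pixels), "rvec" (rotation vector, rad) and "tvec" (3), from world to camera coordinates, as OpenCV has them. Camera axes: x right, y down, z forward; pixel columns grow to the right and rows downward; lengths in m; the calibration is good to about 2 mm. A picture is of the moment at which its call begins. calibration takes no time and is no camera call.
- r.hand_in(): hands the job in; it is judged then, once.
The state is a dict: "clock": time; "joints": joint angles; "qvel": joint speeds; "tau": joint torques, N m; "tcp_pos": TCP position; "orientation": TCP orientation; "contact_force": force on the tool from outside, world axes, zero at the start; "moment": the same for the moment, N m; "grip_width": finger opening in m; "gripper_force": force on a finger pad.
Only numpy, scipy, OpenCV 4.12 (cv2) and the standard library are available. Lean on these libraries where they do the work, as an engineer would, in place of code of your own. Each camera call takes 0.05 s, during which the arm holds its last target. There are 200 camera calls.

TASK

The jar on the kitchen clamp board is finished with: open the clamp fully. With a fingertip press down the ratchet release paddle on top of the sliding jaw, and while it is down push the jaw back along its bar until it is home against the end stop, then let the paddle spring up and move clear. Nothing is to be gripped or lifted: leave the jar standing where it is, and do not disturb the mill and the mug.

Things in the scene. Friction and masses are not known exactly. Their poses are not given: they have to be found in the camera images.
- clamp_board: White plastic board fixed to the worktop, 220 (x) x 360 (y) x 18 mm, origin under its centre, z up. A steel bar, 10 mm wide, 39 to 51 mm above the worktop, runs along y at x = +60 mm, ratchet teeth underneath. A grey fixed jaw (top at 62 mm) stands across the -y end; the jar stands between it and the sliding jaw, which opens towards +y.
- end_stop (a point): Top edge, facing the jaw, of the grey end-stop block at the bar's +y end (board frame: x 60, y 137, z 62 mm; block 36 mm wide along x, 23 mm along y). Axes as the board's.
- jaw (a joint): Position of the sliding jaw in m: 0 closed, 0.130 fully open (home, carriage against the end stop); grows towards the board's +y. It slides with about 1.5 N friction plus 12 N per m/s. The ratchet blocks opening (after up to about 10 mm of play) unless the release is held down; it stays where it is left.
- upstand (a point): On the sliding jaw: top edge (92 mm above the worktop), paddle side, of the finger rest at the carriage's +y end, 38 mm wide (x), 9 mm thick (y), 18 mm higher than the paddle. Pushing its inner face to +y pushes the jaw. The carriage is 38 x 64 mm; its jaw plate (towards -x) is 59 mm high. Axes as the board's.
- release_top (a point): Centre of the top of the release paddle, a flat black plastic key on the carriage just before (-y of) the finger rest, 34 mm (x) by 40 mm (y), 74 mm above the worktop at rest, open on its three other sides. The face of the finger rest is 21.5 mm from this point towards +y. The point rides with jaw and paddle. Axes as the board's.
- release (a joint): How far the paddle is pressed down, in m: 0 up, 0.008 fully down (hard stop). Its spring takes 3 N to start and 7 N fully down; the ratchet is free from about 0.004 on (press past 0.006 to be sure) and catches again when the paddle springs up. At the start it may rest up to 0.004 down where the pawl sits on a tooth.
- jar_mid (a point): Centre (half-way up) of the loose closed glass jar, 70 mm across, 95 mm tall, about 0.35 kg, standing on the board between the jaws.
- mill: Loose dark wooden pepper mill, 52 mm across, 140 mm tall, origin at the centre of its foot; stands on the worktop beyond the board's +x edge.
- mug: Loose white mug, 80 mm across, 90 mm tall, origin at the centre of its foot; stands on the worktop beyond the board's +x edge.

How it is judged:
By the outcome, as a careful person would: the job done as asked, in the order asked, and still so for the second after the job is handed in, with the robot touching nothing.
It also fails if it takes over 32 s, if anything falls off the work surface, if the arm or the gripper's body presses on something with over 40 N, if the wrist force passes 120 N, or if a joint passes its speed limit or range.

## Working session

There is one attempt and no reset: what is moved stays moved. The work goes in short steps, Python scripts to look and compute and a tool call to move; the robot and the scene stay as the last step left them, time stands still between calls to the robot, and variables do not carry over. Pictures are saved under pics/ and viewed, at most 10 in all, crops included, and the job is handed in when it is done.

Besides the shell and the picture viewer there is one more tool, called after "Request:" as name(argument=value, ...), one argument or row to a line, values as JSON. carry_out: Moves the arm, as the interface text tells. Its arguments: {"type":"object","properties":{"moves":{"type":"array","items":{"type":"array","items":{"type":"number"}}},"force":{"type":"number"}},"required":["moves"]}

```bash
mkdir -p pics; cat > h.py <<'E'
import numpy as np, cv2
from bench import r
def ray(n,u,v,z):
    c=r.calibration(n);K=np.array([[c['fx'],0,c['cx']],[0,c['fy'],c['cy']],[0,0,1]])
    R=cv2.Rodrigues(np.array(c['rvec'],float))[0];t=np.array(c['tvec'],float)
    o=-R.T@t;d=R.T@np.linalg.inv(K)@[u,v,1];return o+d*(z-o[2])/d[2]
def proj(n,p):
    c=r.calibration(n);K=np.array([[c['fx'],0,c['cx']],[0,c['fy'],c['cy']],[0,0,1]])
    return cv2.projectPoints(np.array(p,float).reshape(-1,3),np.array(c['rvec'],float),np.array(c['tvec'],float),K,None)[0][:,0]
def save(n,f,box=None,s=1):
    im=r.grab_frame(n)[:,:,::-1]
    if box: im=im[box[1]:box[3],box[0]:box[2]]
    cv2.imwrite('pics/'+f,cv2.resize(im,None,fx=s,fy=s,interpolation=cv2.INTER_CUBIC))
E
python3 - <<'E'
from h import *
save('top','t1.png',None,1.4);save('scene','s1.png',None,1.4)
o=r.get_obs();print(o)
for n in('top','scene'):
    c=r.calibration(n);R=cv2.Rodrigues(np.array(c['rvec'],float))[0];print(c['fx'],-R.T@np.array(c['tvec']),R[2])
E
```

```text
{'clock': 0.1, 'joints': array([ 1.03991585,  0.47771292,  0.02233275,  1.55632549, -0.0114925 ,
        1.10930908, -0.08310915]), 'qvel': array([-3.76050546e-04, -2.67224478e-03,  3.85406770e-05, -3.24170104e-03,
       -8.94199101e-04, -2.36173997e-04, -4.99400945e-04]), 'tau': array([ 4.47864688e-03, -5.97767937e+01,  1.61365170e+00, -2.81959319e+01,
        1.27724322e-02,  4.95799308e-03, -6.66225048e-06]), 'tcp_pos': array([ 0.27686502, -0.61534041,  0.40383699]), 'orientation': array([-3.07012726e+00, -6.58875274e-01,  7.18647703e-04]), 'contact_force': array([ 0.35243132,  0.48516427, -0.38515522]), 'moment': array([-0.02352965, -0.00016875, -0.01067452]), 'gripper_force': 0.0, 'grip_width': 0.08547918451885156}
407.07538884692116 [ 0.52767319 -0.0140519   0.7975922 ] [ 0.08764789  0.0130912  -0.99606549]
416.7067085017715 [0.96222264 0.35425184 0.48937739] [-0.54606346 -0.57271738 -0.61139962]
```

View pics/t1.png

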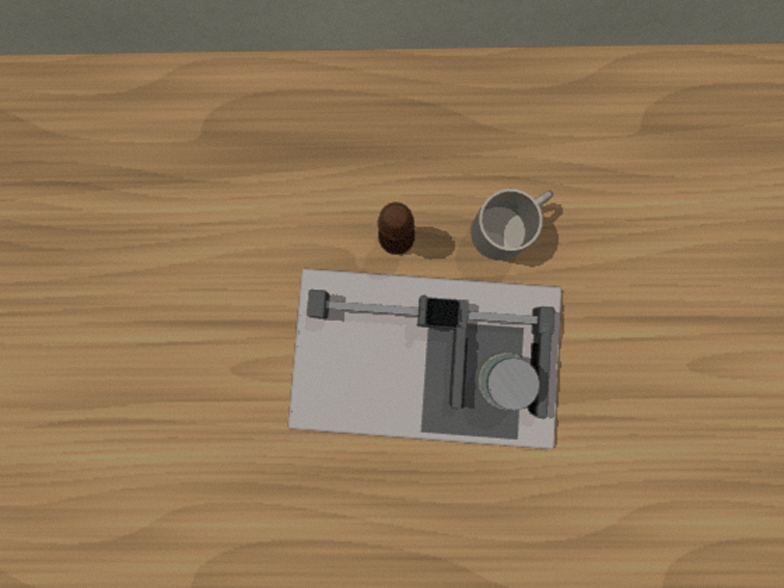

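View pics/s1.png

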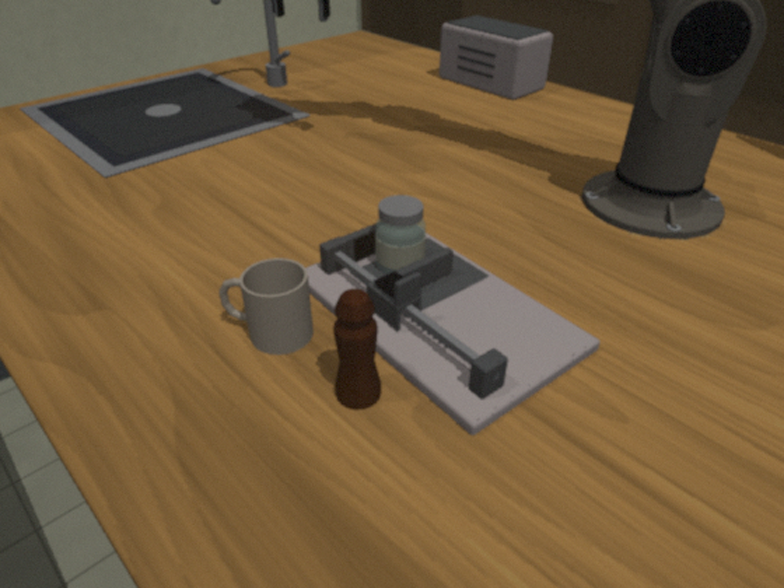

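The top view shows the board corners near (303,269), (562,287), (554,447) and (290,429). The black paddle is near (443,312), the finger rest near (424,311) and the end stop near (318,304), all in 1.4x pixels. The mill is at (396,230) and the mug at (508,225). I'll take an enlarged crop next.

```bash
python3 - <<'E'
from h import *
save('top','t2.png',(200,185,405,325),3.9)
q=np.array([(303,269),(562,287),(554,447),(290,429)])/1.4
P=np.array([ray('top',u,v,.018) for u,v in q]);print(P.round(4))
print([np.linalg.norm(P[i]-P[(i+1)%4]).round(4) for i in range(4)])
E
```

```text
[[ 0.6233  0.12    0.018 ]
 [ 0.595  -0.2352  0.018 ]
 [ 0.3807 -0.2173  0.018 ]
 [ 0.4064  0.1363  0.018 ]]
[np.float64(0.3563), np.float64(0.2151), np.float64(0.3545), np.float64(0.2175)]
```

View pics/t2.png

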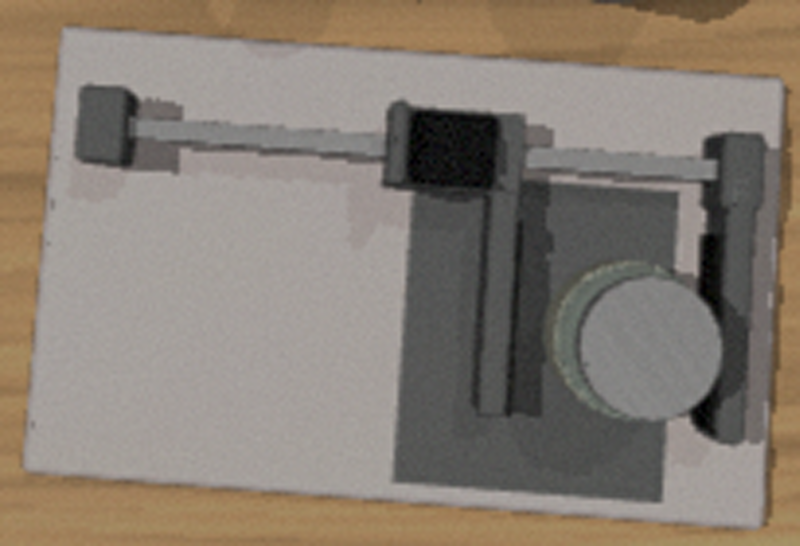

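The crop shows the paddle's black top over x 408–497 and y 112–187, centred at (453,149). The rest's inner edge is at x≈408, the end-stop top edge at x≈128, and the board corners at (63,28), (784,78), (768,526) and (25,470).

```bash
python3 - <<'E'
from h import *
from scipy.spatial.transform import Rotation as Ro
f=lambda u,v,z:ray('top',200+u/3.9,185+v/3.9,z)
P=np.array([f(u,v,.018) for u,v in[(63,28),(784,78),(768,526),(25,470)]])[:,:2]
B=np.array([(.11,.18),(.11,-.18),(-.11,-.18),(-.11,.18)])
c=P.mean(0);H=(B.T@(P-c));U,S,V=np.linalg.svd(H);R=V.T@U.T;print('board',c,np.degrees(np.arctan2(R[1,0],R[0,0])),(P-c)-B@R.T)
for n,p in dict(pad=f(453,149,.073),rest=f(405,146,.092),stop=f(128,126,.062),padr=f(497,150,.073)).items(): print(n,p.round(4),'board',(R.T@(p[:2]-c)).round(4))
o=r.get_obs();T=Ro.from_rotvec(o['orientation']).as_matrix();print(T.round(3),o['tcp_pos'])
print('toolx yaw',np.degrees(np.arctan2(T[1,0],T[0,0])))
E
```

```text
board [ 0.50148226 -0.04890834] -4.4758180247383414 [[-0.00197991 -0.00141458]
 [-0.00208261  0.00251741]
 [ 0.00182326  0.00029661]
 [ 0.00223925 -0.00139944]]
pad [ 0.5592 -0.0675  0.073 ] board [ 0.059 -0.014]
rest [ 0.5599 -0.0448  0.092 ] board [0.0579 0.0087]
stop [0.5717 0.0824 0.062 ] board [0.0597 0.1364]
padr [ 0.5586 -0.0875  0.073 ] board [ 0.0599 -0.034 ]
[[ 0.912  0.41  -0.001]
 [ 0.41  -0.912  0.001]
 [-0.    -0.001 -1.   ]] [ 0.27686729 -0.61538159  0.40394753]
toolx yaw 24.22120771737693
```

Request:
carry_out(
  moves=[
    [0.02,-0.016,0,0.06,0],
    [0.05,-0.04,0,0.125,0],
    [0.085,-0.068,0,0.19,0],
    [0.12,-0.096,0,0.25,0],
    [0.155,-0.124,0,0.315,0],
    [0.19,-0.152,0,0.38,0],
    [0.225,-0.18,0,0.44,0],
    [0.26,-0.208,0,0.501,0],
  ],
  force=40,
)

```text
clock: 0.95
tcp_pos: [0.4292, -0.3174, 0.4046]
orientation: [-3.139, 0.127, 0.0]
contact_force: [-0.1, -0.5, 0.3]
grip_width: 0.0
gripper_force: 0.0
```

```bash
cat >> h.py <<'E'
from scipy.spatial.transform import Rotation as Ro
def go(tgt):
    o=r.get_obs();T=Ro.from_rotvec(o['orientation']).as_matrix()
    print('tcp',o['tcp_pos'].round(4),'yaw',np.degrees(np.arctan2(T[1,0],T[0,0])).round(2),'tilt',T[:,2].round(4),'F',o['contact_force'].round(2),'w',round(o['grip_width'],4),'t',o['clock'])
    print('shift',(T.T@(np.array(tgt)-o['tcp_pos'])).round(4))
E
python3 -c "
from h import *
go([.5592,-.0695,.300])
for u,v in [(396,215),(396,245)]: print(ray('top',u/1.4,v/1.4,.14),ray('top',u/1.4,v/1.4,0))"
```

```text
tcp [ 0.4292 -0.3174  0.4046] yaw -4.63 tilt [-1.e-04  0.e+00 -1.e+00] F [-0.12 -0.53  0.31] w 0.0 t 0.95
shift [ 0.1096 -0.2576  0.1046]
[ 0.67093991 -0.00979497  0.14      ] [ 0.70144109 -0.00888868  0.        ]
[ 0.63542866 -0.00948924  0.14      ] [ 0.65836957 -0.00851786  0.        ]
```

Request:
carry_out(
  moves=[
    [0.018,-0.042,0,0,0],
    [0.036,-0.085,0,0,0],
    [0.055,-0.128,0,0,0],
    [0.073,-0.172,0.02,0,0],
    [0.09,-0.212,0.05,0,0],
    [0.102,-0.24,0.08,0,0],
    [0.11,-0.258,0.104,0,0],
    [0.11,-0.258,0.104,0,0],
  ],
)

```text
clock: 1.75
tcp_pos: [0.5582, -0.0669, 0.2972]
orientation: [-3.138, 0.114, 0.009]
contact_force: [0.6, -0.6, -0.8]
grip_width: -0.0
gripper_force: 0.0
```

```bash
python3 -c "
from h import *
go([.5592,-.0695,.247])
save('scene','s3.png',(200,100,400,300),3)"
```

```text
tcp [ 0.5582 -0.0669  0.2972] yaw -4.15 tilt [-0.0058  0.0021 -1.    ] F [ 0.58 -0.6  -0.75] w -0.0 t 1.75
shift [0.0015 0.0026 0.0502]
```

View pics/s3.png

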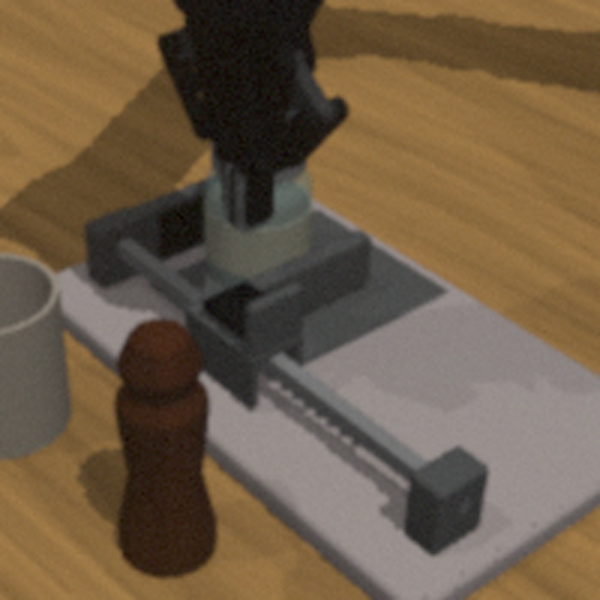

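The fingertips, at (250,222) in the crop, are right above the paddle at (230,305). The mill and mug are clear, so I'll descend.

Request:
carry_out(
  moves=[
    [0,0.002,0.012,0,0],
    [0,0.002,0.025,0,0],
    [0,0.002,0.036,0,0],
    [0,0.002,0.043,0,0],
    [0,0.002,0.047,0,0],
    [0,0.002,0.05,0,0],
    [0,0.002,0.052,0,0],
    [0,0.002,0.052,0,0],
  ],
)

```text
clock: 2.6
tcp_pos: [0.5584, -0.0726, 0.2487]
orientation: [3.139, -0.123, 0.0]
contact_force: [-0.2, -0.5, -1.2]
grip_width: -0.0
gripper_force: 0.0
```

Request:
carry_out(
  moves=[
    [0.001,-0.003,0.001,0,0],
    [0.001,-0.003,0.002,0,0],
    [0.001,-0.003,0.003,0,0],
    [0.001,-0.003,0.004,0,0],
    [0.001,-0.003,0.005,0,0],
    [0.001,-0.003,0.006,0,0],
    [0.001,-0.003,0.007,0,0],
    [0.001,-0.003,0.007,0,0],
  ],
)

```text
clock: 3.4
tcp_pos: [0.5597, -0.0697, 0.2419]
orientation: [3.139, -0.123, 0.0]
contact_force: [-1.8, 0.2, 5.6]
grip_width: -0.0001
gripper_force: 2.7
```

Request:
carry_out(
  moves=[
    [0,0,0.001,0,0],
    [0,0,0.002,0,0],
    [0,0,0.003,0,0],
    [0,0,0.0035,0,0],
    [0,0,0.0035,0,0],
    [0,0,0.0035,0,0],
    [0,0,0.0035,0,0],
    [0,0,0.0035,0,0],
  ],
)

```text
clock: 4.2
tcp_pos: [0.5598, -0.0697, 0.2392]
orientation: [3.139, -0.123, 0.001]
contact_force: [-2.8, 0.0, 11.6]
grip_width: -0.0001
gripper_force: 5.7
```

Request:
carry_out(
  moves=[
    [0,-0.003,0,0,0],
    [0,-0.007,0,0,0],
    [0,-0.012,0,0,0],
    [0,-0.018,0,0,0],
    [0,-0.024,0,0,0],
    [0,-0.03,0,0,0],
    [0,-0.036,0,0,0],
    [0,-0.04,0,0,0],
  ],
)

```text
clock: 5.0
tcp_pos: [0.563, -0.03, 0.2392]
orientation: [3.138, -0.123, 0.001]
contact_force: [-3.0, -1.8, 11.6]
grip_width: 0.0001
gripper_force: 5.6
```

```bash
python3 -c "
from h import *
go([.5687,.0502,.239])
save('scene','s4.png',(200,100,400,300),3)"
```

```text
tcp [ 0.563  -0.03    0.2392] yaw -4.5 tilt [ 9.e-04 -8.e-04 -1.e+00] F [-3.03 -1.76 11.58] w 0.0001 t 5.0
shift [-0.0006 -0.0804  0.0001]
```

View pics/s4.png

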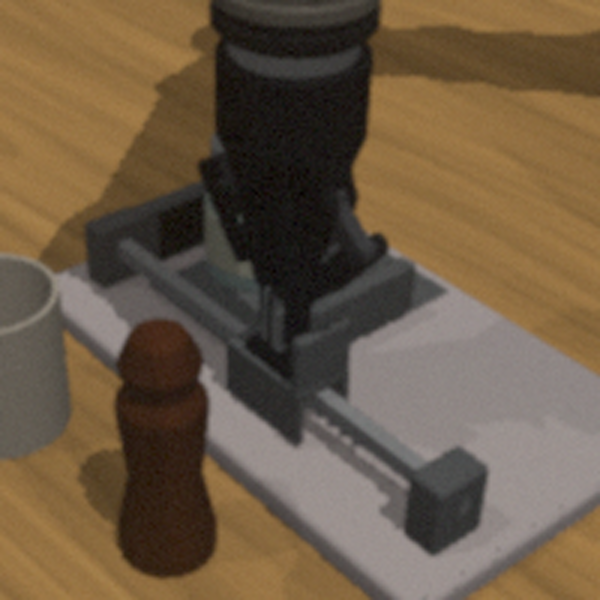

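The paddle is down under the fingertips and the jaw is sliding with them; the rest has moved to about (320,340). The jar hasn't moved, so I'll continue.

Request:
carry_out(
  moves=[
    [0,-0.005,0,0,0],
    [0,-0.013,0,0,0],
    [0,-0.021,0,0,0],
    [0,-0.029,0,0,0],
    [0,-0.037,0,0,0],
    [0,-0.045,0,0,0],
    [0,-0.052,0,0,0],
    [0,-0.057,0,0,0],
  ],
)

```text
clock: 5.85
tcp_pos: [0.5676, 0.027, 0.2392]
orientation: [3.139, -0.123, 0.002]
contact_force: [-2.7, -2.7, 11.4]
grip_width: 0.0003
gripper_force: 5.4
```

Request:
carry_out(
  moves=[
    [0,-0.003,0,0,0],
    [0,-0.006,0,0,0],
    [0,-0.009,0,0,0],
    [0,-0.012,0,0,0],
    [0,-0.015,0,0,0],
    [0,-0.018,0,0,0],
    [0,-0.02,0,0,0],
    [0,-0.022,0,0,0],
  ],
)

```text
clock: 6.65
tcp_pos: [0.5694, 0.0487, 0.2393]
orientation: [3.139, -0.123, 0.002]
contact_force: [-2.2, -1.4, 10.7]
grip_width: -0.0004
gripper_force: 5.2
```

```bash
python3 -c "
from h import *
go([.5687,.0502,.239])
save('scene','s5.png',(240,150,400,300),4)"
```

```text
tcp [0.5694 0.0487 0.2393] yaw -4.5 tilt [ 1.5e-03 -5.0e-04 -1.0e+00] F [-2.19 -1.44 10.72] w -0.0004 t 6.65
shift [-0.0008 -0.0015  0.0003]
```

View pics/s5.png

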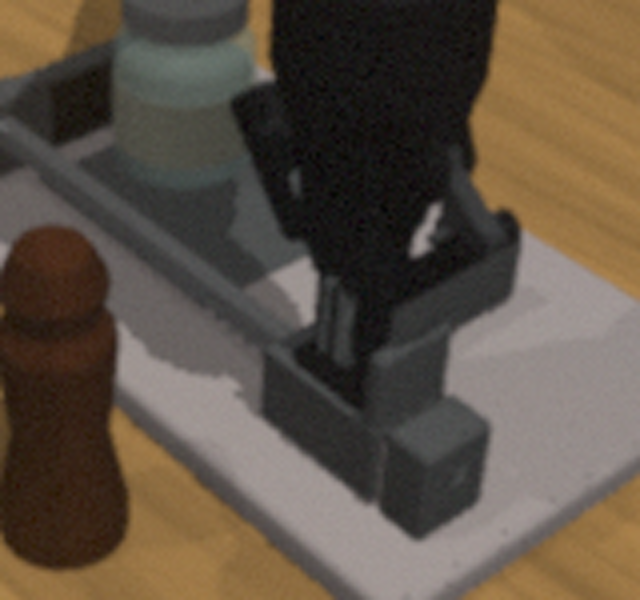

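The carriage's +y end, at (375,490), is a few mm from the end stop at (385,490). I'll push on slowly and watch the force.

Request:
carry_out(
  moves=[
    [0,-0.001,0,0,0],
    [0,-0.002,0,0,0],
    [0,-0.003,0,0,0],
    [0,-0.004,0,0,0],
    [0,-0.005,0,0,0],
    [0,-0.006,0,0,0],
    [0,-0.007,0,0,0],
    [0,-0.007,0,0,0],
  ],
)

```text
clock: 7.5
tcp_pos: [0.57, 0.0521, 0.2393]
orientation: [3.134, -0.128, 0.001]
contact_force: [-2.5, -9.8, 13.5]
grip_width: 0.0
gripper_force: 6.5
```

Request:
carry_out(
  moves=[
    [0,0,-0.003,0,0],
    [0,0,-0.006,0,0],
    [0,0,-0.01,0,0],
    [0,0,-0.014,0,0],
    [0,0.003,-0.016,0,0],
    [0,0.006,-0.02,0,0],
    [0,0.007,-0.03,0,0],
    [0,0.007,-0.045,0,0],
  ],
)

```text
clock: 8.3
tcp_pos: [0.5686, 0.0486, 0.2835]
orientation: [3.139, -0.123, -0.003]
contact_force: [0.2, 0.3, 0.5]
grip_width: -0.0001
gripper_force: 0.0
```

Request:
carry_out(
  moves=[
    [0,0,-0.02,0,0],
    [0,0,-0.04,0,0],
    [0,0,-0.06,0,0],
    [0,0,-0.08,0,0],
    [-0.02,0,-0.1,0,0],
    [-0.05,0,-0.11,0,0],
    [-0.08,0,-0.11,0,0],
    [-0.08,0,-0.11,0,0],
  ],
)

```text
clock: 9.1
tcp_pos: [0.4862, 0.0557, 0.3946]
orientation: [3.139, -0.12, -0.0]
contact_force: [0.1, 0.3, 1.0]
grip_width: -0.0
gripper_force: 0.0
```

```bash
python3 -c "
from h import *
go([.5,0,.3])
save('scene','s6.png',(150,100,400,300),3)"
```

```text
tcp [0.4862 0.0557 0.3946] yaw -4.39 tilt [-3.e-04 -3.e-04 -1.e+00] F [0.14 0.25 1.02] w -0.0 t 9.1
shift [0.0181 0.0544 0.0946]
```

View pics/s6.png

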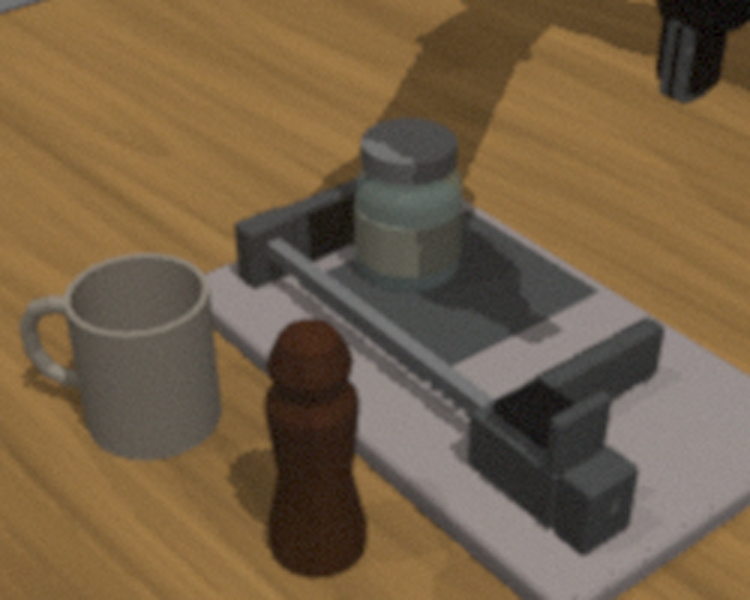

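The carriage sits flush against the end stop at (555,500), and the paddle is up. The jar, mill and mug stand where they were, and the arm is clear.

```bash
python3 -c "
from bench import r
print(r.hand_in())"
```

```text
the job is handed in; nothing more can be done
None
```

The clamp is fully open: the jaw is home against the end stop, the paddle has sprung up, and the jar, mill and mug stand where they were. I handed the job in at about 9 s with the arm clear; no verdict came back.

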